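# Nip up the recessed air shut-off and put its cover back

## Task

Lift the black cover off the blue air box and lay it the same way up on the orange mat; then reach down into the well and turn the red knob clockwise until you feel it go stiff, which is when the metal ring under it starts to turn along, and nip it up about 10 degrees more, no further than 15, or the seal is crushed. Then set the cover back in its well, flat and fully home, and let go of it. Never drop the cover, push hard against the sides of the well, or disturb the other things on the cart.

Things in the scene. Friction and masses are not known exactly. Their poses are not given: they have to be found in the camera images.
- valve_box: Blue air box, fixed, 160 x 160 x 60 mm high. Origin: centre of its underside; z up. In the middle of its top a round upright well, 84 mm across, 45 mm deep (floor 15 mm over the cart), edge at 60 mm. Fingers in the well must be opened only partly (about 30 mm between the pads) or they push on its wall; more than 20 N there is a fault.
- knob: Red knob on the well's upright axis; origin on the axis, 21 mm over the cart; z up, x along its grip bar towards the white pointer. Bar 42 mm long (x), 14 thick (y), top 33 over the origin; disc at its foot 38 across, 7 high. Clockwise from above it turns easily (0.05 N m) for 0.3 to 1.2 rad, unseen and different each time, then drags the ring below: 0.4 N m + 0.4 per rad. Stays where left.
- ring_mark (a point): Red mark on the metal ring (76 mm across, 5 thick) under the knob on the well's floor, 34 mm from the axis, 20 mm over the cart, at first towards the box's +x. The ring stands still until the knob takes it along clockwise; 10 degrees of it move this mark 6 mm. It stays where it is left.
- cover: Loose black cover, 100 to 210 g: disc 108 mm across, 6 thick; beneath it a step 79 across, 4 high, that sits in the well; on top at the centre a yellow upright round grip post 26 across, 30 high. Origin: centre of the disc's underside; z up. On the box (start and end) the origin is 60 mm over the cart; on the mat it stands on the step, origin at 8 mm.
- mat: Orange square mat, fixed, 140 x 140 x 4 mm. Origin: centre of its underside, at cart level.
- spray_orange: Bystander: white spray bottle with an orange head, 80 mm across, 240 mm high. Origin: centre of its underside.
- spray_grey: Bystander: pink spray bottle with a grey head, 80 mm across, 240 mm high. Origin: centre of its underside.
- black_jar: Bystander: black jar with yellow cap, 66 mm across, 100 mm high. Origin: centre of its underside.
- screwdriver: Bystander: screwdriver with blue handle, 160 mm long, lying. Origin: underside, about mid-length.
- brush: Bystander: hand brush, lying. Origin: underside, about mid-length.
- scraper: Bystander: scraper with a red handle and steel blade, 150 mm long, lying. Origin: underside, where blade meets handle.

How it is judged:
By the outcome, as a careful person would: the job done as asked, in the order asked, and still so for the second after the job is handed in, with the robot touching nothing.
It also fails if it takes over 72 s, if anything falls off the work surface, if the arm or the gripper's body presses on something with over 40 N, if the wrist force passes 120 N, or if a joint passes its speed limit or range.

## Robot

A 6-joint arm with a two-finger parallel gripper is mounted at the origin on the work surface. World frame = base frame: x ahead of the robot, y to its left, z up, the work surface at z = 0. Lengths are in m, angles in rad, forces in N, time in s.
With the tool pointing down it reaches from about 0.35 to 0.975 m from the base axis. Payload 4.9 kg.
Tool frame: the origin (TCP) lies on the front face of the gripper's body, between the roots of the fingers; the fingertips stand ctrl.finger_overhang ahead of it and the grasp point (between the pads) lies 54 mm ahead of it (ctrl.finger_overhang is the distance from the TCP to the fingertips, in m); z points along the fingers, y is the line along which they close (so a half turn about z gives the same grasp; the last joint's range is limited). The gripper opens to 85 mm and grips with 20 to 120 N. Pads are 22 mm wide; open, the fingers measure 114 mm over their backs; the gripper's body (76 mm by 85 mm) begins 54 mm behind the grasp point. The pads swing forward as they close: fully open they stand 13 mm farther back than shut.
Start: joints at [-1.258, 0.053, 1.613, -0, 1.476, -0.119], TCP at [0.262, -0.568, 0.304] pointing down, gripper open.
Joint ranges: [-3.01, 3.01], [-1.01, 2.22], [0.06, 2.58], [-1.02, 4.17], [0.09, 2.62], [-3.14, 3.14]. Speed limits (rad/s): [2.57, 2.57, 3.14, 3.14, 3.14, 3.14].

## Interface

Orientations are given as a rotation vector (axis times angle).
In Python, from station import ctrl, vision gives the robot as it stands. The module is installed in compiled form; this text tells all that it offers.
- The arm moves only by the tool drive_tool, never from a script. Its argument "rows" is a list of rows, each a list of 2 entries, a list of its own where there are three numbers: the shift along the tool's x, y, z in m, then the turn about the tool's z in rad. A call has 1 to 10 rows; each row shifts and turns the commanded pose from where the row before left it, along the tool's axes as they then stand; what a row does not reach is not made up. A row lasts 1/10 s, in which the tool goes at most 50 mm and 8.59 degrees, less where a joint would pass 70% of its speed; a pose out of reach is approached as far as the arm can. A call with a gripper value outside its range is refused whole. "jaw" is the closure, from 0 (fully open) to 1 (shut), set as the call begins (left out, the last holds). The fingers move at their own pace and stop on an object; "grip_force" is the grip in N (left out, the last holds). Time passes only in rows, so rows that do not move let the fingers close. It gives the time, the measured TCP pose, the force, the opening and the grip force at its end, in the units of the state.
- ctrl.get_obs(): the state, without advancing time (a new reading comes with each control period).
- vision.get_image(name): name is "scene" or "top"; returns a dict with "image" (400x640x3 uint8, blue, green, red), "vertical_fov" (degrees; the focal length in pixels is half the picture's height over the tangent of half this angle, whatever the lens; pixels are square), "cx", "cy" (the principal point, pixels), "R" (3x3) and "t" (3): a world point X has camera coordinates R X + t. Camera axes: x right, y down, z forward; pixel columns grow to the right and rows downward; lengths in m; the calibration is good to about 2 mm. A picture is of the moment at which its call begins. There is no depth.
- ctrl.finish_job(): hands the job in; it is judged then, once.
The state is a dict: "t": time; "q": joint angles; "dq": joint speeds; "effort": joint torques, N m; "tool_pos": TCP position; "tool_rot": TCP orientation; "contact_force": force on the tool from outside, world axes, zero at the start; "wrist_torque": the same for the moment, N m; "opening": finger opening in m; "grip_force": force on a finger pad.
Only numpy, scipy, OpenCV 4.12 (cv2) and the standard library are available. Lean on these libraries where they do the work, as an engineer would, in place of code of your own. Each camera call takes 0.05 s, during which the arm holds its last target. There are 200 camera calls.

## Working session

There is one attempt and no reset: what is moved stays moved. The work goes in short steps, Python scripts to look and compute and a tool call to move; the robot and the scene stay as the last step left them, time stands still between calls to the robot, and variables do not carry over. Pictures are saved under pics/ and viewed, at most 10 in all, crops included, and the job is handed in when it is done.

Besides the shell and the picture viewer there is one more tool, called by a JSON object that holds its "name" and its "arguments", one argument or row to a line. drive_tool: Moves the arm, as the interface text tells. Its arguments: {"type":"object","properties":{"rows":{"type":"array","items":{"type":"array"}},"jaw":{"type":"number"},"grip_force":{"type":"number"}},"required":["rows"]}

```bash
mkdir -p pics; cat > h.py <<'E'
import numpy as np, cv2
from station import ctrl, vision
def cam(n):
    d=vision.get_image(n); im=np.array(d["image"]); f=im.shape[0]/2/np.tan(np.radians(d["vertical_fov"])/2)
    return im,f,d["cx"],d["cy"],np.array(d["R"]),np.array(d["t"])
def proj(c,X):
    p=c[4]@np.array(X)+c[5]; return np.array([c[2]+c[1]*p[0]/p[2],c[3]+c[1]*p[1]/p[2]])
def ray(c,uv):
    v=c[4].T@np.array([(uv[0]-c[2])/c[1],(uv[1]-c[3])/c[1],1]); o=-c[4].T@c[5]; return o,v/np.linalg.norm(v)
def atz(c,uv,z):
    o,v=ray(c,uv); return o+v*(z-o[2])/v[2]
def tri(c1,p1,c2,p2):
    o1,v1=ray(c1,p1);o2,v2=ray(c2,p2)
    s=np.linalg.lstsq(np.stack([v1,-v2],1),o2-o1,rcond=None)[0]
    a,b=o1+s[0]*v1,o2+s[1]*v2
    return (a+b)/2,np.linalg.norm(a-b)
E
python3 - <<'E'
from h import *
for n in("scene","top"):
    c=cam(n); cv2.imwrite(f"pics/{n}0.png",c[0]); print(n,c[1:4],(-c[4].T@c[5]).round(3),c[4].round(3).tolist())
o=ctrl.get_obs(); print({k:np.round(v,3) for k,v in o.items()},ctrl.finger_overhang)
E
```

```text
scene (np.float64(389.8321233290811), 317.61210075313244, 197.28608255560673) [ 0.996 -0.888  1.079] [[0.894, 0.448, -0.014], [0.306, -0.634, -0.71], [-0.328, 0.631, -0.704]]
top (np.float64(392.04272653398857), 323.58646045646503, 203.567293119241) [ 3.890e-01 -1.000e-03  1.147e+00] [[-0.006, -1.0, -0.011], [-0.99, 0.007, -0.141], [0.141, 0.01, -0.99]]
{'t': np.float64(0.1), 'q': array([-1.258,  0.053,  1.614, -0.   ,  1.476, -0.119]), 'dq': array([ 0.   , -0.001, -0.001,  0.001,  0.002, -0.001]), 'effort': array([ 1.0000e-03, -3.9490e+01, -3.7136e+01, -0.0000e+00,  4.0000e-03,
       -0.0000e+00]), 'tool_pos': array([ 0.261, -0.567,  0.303]), 'tool_rot': array([-3.067, -0.673,  0.   ]), 'contact_force': array([-0.201,  0.446, -0.791]), 'wrist_torque': array([ 0.045,  0.017, -0.03 ]), 'grip_force': np.float64(0.0), 'opening': np.float64(0.085)} 0.0726
```

View pics/scene0.png

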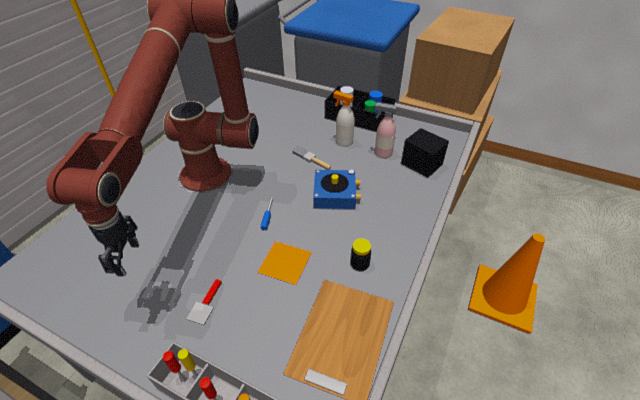

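View pics/top0.png

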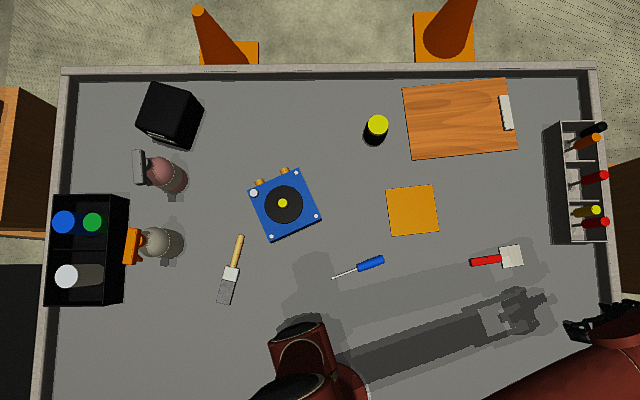

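Both views show the box with the yellow post (scene ~(335,180), top ~(283,203)), the orange mat (scene (285,262), top (412,210)), and the bottles and jar clear of both. Next I'll measure the centres.

```bash
python3 - <<'E'
from h import *
def blob(c,lo,hi,near,mx=60):
    m=cv2.inRange(cv2.cvtColor(c[0],cv2.COLOR_BGR2HSV),lo,hi)
    n,l,s,ce=cv2.connectedComponentsWithStats(m)
    k=[i for i in range(1,n) if s[i,4]>15 and np.linalg.norm(ce[i]-near)<mx]
    i=min(k,key=lambda i:np.linalg.norm(ce[i]-near)); return (l==i).astype(np.uint8),ce[i],s[i]
T,S=cam("top"),cam("scene")
Y=((22,120,60),(35,255,255));O=((10,150,100),(21,255,255));B=((100,130,40),(125,255,255))
r={}
for nm,col,pt,ps in(("post",Y,(283,203),(335,180)),("mat",O,(412,210),(285,262))):
    mt,a,st=blob(T,*col,pt);ms,b,ss=blob(S,*col,ps)
    X,e=tri(T,a,S,b);print(nm,a.round(1),st,b.round(1),ss,X.round(4),round(e,4))
    if nm=="mat":
        for c,m in((T,mt),(S,ms)):
            cn=max(cv2.findContours(m,0,2)[0],key=cv2.contourArea);q=cv2.boxPoints(cv2.minAreaRect(cn)) if c is T else cv2.approxPolyDP(cn,6,True)[:,0]
            P=np.array([atz(c,p,.004) for p in q]);print(P[:,:2].round(3).tolist(),P.mean(0).round(4))
            print('cent z4',atz(c,a if c is T else b,.004).round(4))
    else:
        print(atz(T,a,.093).round(4),atz(T,a,.096).round(4),atz(S,b,.085).round(4), atz(S,b,.081).round(4))
for c,p in((T,(284,204)),(S,(335,188))):
    m,a,s=blob(c,*B,p);cn=max(cv2.findContours(m,0,2)[0],key=cv2.contourArea)
    h=cv2.convexHull(cn);q=cv2.approxPolyDP(h,5,True)[:,0]
    print("box",q.tolist(),[atz(c,x,.06)[:2].round(3).tolist() for x in q])
    # dark disc
    g=cv2.inRange(c[0],(0,0,0),(50,50,50)); g[:, :]=g*(cv2.fillPoly(np.zeros_like(g),[h],1)>0)
    g=cv2.morphologyEx(g,2,np.ones((3,3)));n,l,ss,ce=cv2.connectedComponentsWithStats(g);i=1+ss[1:,4].argmax()
    cc=max(cv2.findContours((l==i).astype(np.uint8),0,2)[0],key=cv2.contourArea);el=cv2.fitEllipse(cv2.convexHull(cc));print("disc",el,atz(c,el[0],.066).round(4)); r[id(c)]=el[0]
print("disc tri",tri(T,r[id(T)],S,r[id(S)]))
im=np.hstack([cv2.resize(T[0][155:255,235:335],(400,400),interpolation=2),cv2.resize(S[0][140:240,285:385],(400,400),interpolation=2)]);cv2.imwrite("pics/c1.png",im)
E
```

```text
post [282.2 202.5] [278 198  10  10  78] [334.3 178.3] [331 174   8  10  69] [0.5438 0.1241 0.0833] 0.0003
[0.5426 0.1231 0.093 ] [0.5421 0.1227 0.096 ] [0.5445 0.1222 0.085 ] [0.5427 0.1263 0.081 ]
mat [411.7 209.9] [ 385  184   54   53 2224] [284.6 262.4] [ 258  241   54   44 1392] [ 0.5321 -0.2476 -0.0019] 0.0018
[[0.594, -0.17], [0.61, -0.312], [0.469, -0.323], [0.453, -0.183]] [ 0.5316 -0.2471  0.004 ]
cent z4 [ 0.5307 -0.2469  0.004 ]
[[0.459, -0.186], [0.476, -0.322], [0.608, -0.309], [0.595, -0.173]] [ 0.5343 -0.2477  0.004 ]
cent z4 [ 0.5355 -0.2506  0.004 ]
box [[298, 168], [321, 218], [269, 241], [247, 190]] [[0.646, 0.083], [0.503, 0.018], [0.44, 0.162], [0.584, 0.227]]
disc ((283.3261413574219, 204.1680450439453), (37.336490631103516, 38.32240676879883), 42.18999099731445) [0.5418 0.123  0.066 ]
box [[354, 173], [354, 208], [314, 207], [315, 170]] [[0.59, 0.21], [0.665, 0.033], [0.533, -0.025], [0.443, 0.159]]
disc ((334.3279724121094, 182.61541748046875), (18.029399871826172, 25.949018478393555), 91.64152526855469) [0.5466 0.1191 0.066 ]
disc tri (array([0.54339394, 0.12414021, 0.0602915 ]), np.float64(0.0017901374147377476))
```

View pics/c1.png

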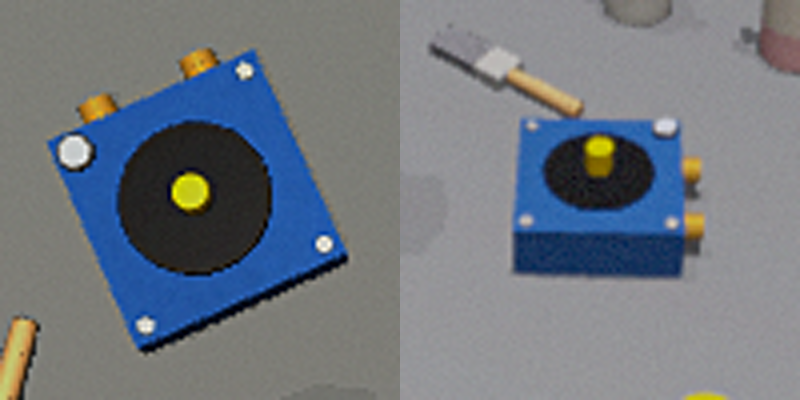

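Post and box centre agree at about (0.543, 0.123), with the mat at (0.533, -0.248), and the heights match. Tool x already points along the box (yaw about 24.5°). Moving over now.

{"name": "drive_tool", "arguments": {
  "rows": [
    [[0.015,-0.014,0],0],
    [[0.03,-0.028,0],0],
    [[0.033,-0.031,0],0],
    [[0.033,-0.031,0],0],
    [[0.033,-0.031,0],0],
    [[0.033,-0.031,0],0],
    [[0.033,-0.031,0],0],
    [[0.033,-0.031,0],0],
    [[0.033,-0.031,0],0],
    [[0.033,-0.031,0],0]
  ],
  "jaw": 0.3
}}

```text
t: 1.2
tool_pos: [0.421, -0.1731, 0.3039]
tool_rot: [3.068, 0.672, 0.001]
contact_force: [0.7, -1.0, 0.3]
opening: 0.0596
grip_force: 0.0
```

{"name": "drive_tool", "arguments": {
  "rows": [
    [[0.033,-0.031,0.01],0],
    [[0.033,-0.031,0.01],0],
    [[0.033,-0.031,0.01],0],
    [[0.033,-0.031,0.01],0],
    [[0.033,-0.031,0.01],0],
    [[0.03,-0.028,0.01],0],
    [[0.02,-0.018,0.01],0],
    [[0,0,0],0],
    [[0,0,0],0]
  ]
}}

```text
t: 2.1
tool_pos: [0.5317, 0.0978, 0.2334]
tool_rot: [3.068, 0.675, -0.002]
contact_force: [0.5, -0.3, -0.2]
opening: 0.0594
grip_force: 0.0
```

{"name": "drive_tool", "arguments": {
  "rows": [
    [[0.0104,-0.0091,0],0],
    [[0.0104,-0.0091,0],0],
    [[0,0,0.02],0],
    [[0,0,0.02],0],
    [[0,0,0.02],0],
    [[0,0,0.011],0],
    [[0,0,0.01],0],
    [[0,0,0.01],0],
    [[0,0,0],0],
    [[0,0,0],0]
  ]
}}

```text
t: 3.1
tool_pos: [0.5435, 0.1229, 0.1433]
tool_rot: [3.069, 0.673, 0.001]
contact_force: [0.3, -0.6, 0.4]
opening: 0.0597
grip_force: 0.0
```

```bash
python3 - <<'E'
from h import *
T,S=cam("top"),cam("scene")
print(ctrl.get_obs()["tool_pos"],ctrl.get_obs()["contact_force"])
im=np.hstack([cv2.resize(T[0][155:255,235:335],(400,400),interpolation=2),cv2.resize(S[0][120:220,285:385],(400,400),interpolation=2)]);cv2.imwrite("pics/c2.png",im)
E
```

```text
[0.54385186 0.12289885 0.14386454] [-0.47113634  0.15718893  0.17673241]
```

View pics/c2.png

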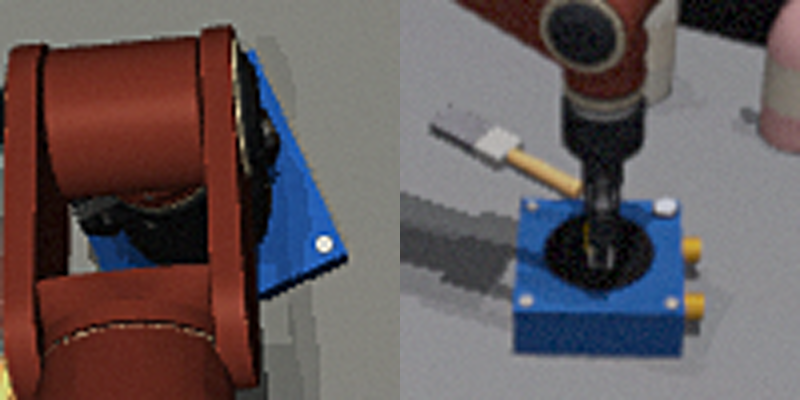

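The crop shows the fingers straddling the post, over the cover's middle, with no contact force. Closing.

{"name": "drive_tool", "arguments": {
  "rows": [
    [[0,0,0],0],
    [[0,0,0],0],
    [[0,0,0],0],
    [[0,0,0],0],
    [[0,0,0],0],
    [[0,0,0],0],
    [[0,0,0],0]
  ],
  "jaw": 0.85,
  "grip_force": 40
}}

```text
t: 3.9
tool_pos: [0.5437, 0.1229, 0.1436]
tool_rot: [3.069, 0.673, 0.002]
contact_force: [-0.6, 0.2, 4.4]
opening: 0.0248
grip_force: 39.7
```

{"name": "drive_tool", "arguments": {
  "rows": [
    [[0,0,-0.004],0],
    [[0,0,-0.004],0],
    [[0,0,-0.006],0],
    [[0,0,-0.01],0],
    [[0,0,-0.02],0],
    [[0,0,-0.03],0],
    [[0,0,-0.02],0],
    [[0,0,0],0]
  ]
}}

```text
t: 4.7
tool_pos: [0.5452, 0.1231, 0.2416]
tool_rot: [3.068, 0.673, 0.013]
contact_force: [0.0, 0.5, -1.9]
opening: 0.0245
grip_force: 39.4
```

{"name": "drive_tool", "arguments": {
  "rows": [
    [[-0.008,0.016,0],0],
    [[-0.016,0.032,0],0],
    [[-0.019,0.038,0],0],
    [[-0.02,0.04,0],0],
    [[-0.02,0.04,0],0],
    [[-0.02,0.04,0],0],
    [[-0.02,0.04,0],0],
    [[-0.019,0.038,0],0],
    [[-0.016,0.032,0],0],
    [[-0.008,0.016,0],0]
  ]
}}

```text
t: 5.7
tool_pos: [0.5305, -0.2506, 0.2355]
tool_rot: [-3.069, -0.669, 0.002]
contact_force: [0.7, 0.4, -0.8]
opening: 0.0247
grip_force: 39.6
```

{"name": "drive_tool", "arguments": {
  "rows": [
    [[0,0,0.01],0],
    [[0,0,0.025],0],
    [[0,0,0.03],0],
    [[0,0,0.03],0],
    [[0,0,0.025],0],
    [[0,0,0.015],0],
    [[0,0,0.006],0],
    [[0,0,0],0],
    [[0,0,0],0]
  ]
}}

```text
t: 6.6
tool_pos: [0.5323, -0.2483, 0.0972]
tool_rot: [3.067, 0.673, 0.002]
contact_force: [0.4, 0.3, -1.8]
opening: 0.0247
grip_force: 39.6
```

{"name": "drive_tool", "arguments": {
  "rows": [
    [[0,0,0.003],0],
    [[0,0,0.001],0],
    [[0,0,0.001],0],
    [[0,0,0.0005],0],
    [[0,0,0],0],
    [[0,0,0],0]
  ]
}}

```text
t: 7.2
tool_pos: [0.5318, -0.2484, 0.0916]
tool_rot: [3.068, 0.673, 0.001]
contact_force: [-3.1, 1.4, 5.2]
opening: 0.0248
grip_force: 40.4
```

{"name": "drive_tool", "arguments": {
  "rows": [
    [[0,0,0],0],
    [[0,0,0],0],
    [[0,0,0],0],
    [[0,0,0],0],
    [[0,0,-0.01],0],
    [[0,0,-0.03],0],
    [[0,0,-0.04],0],
    [[0,0,-0.04],0],
    [[0,0,-0.03],0],
    [[0,0,0],0]
  ],
  "jaw": 0.3
}}

```text
t: 8.2
tool_pos: [0.5338, -0.2496, 0.2479]
tool_rot: [3.06, 0.671, 0.013]
contact_force: [1.1, -0.0, 1.2]
opening: 0.0599
grip_force: 0.0
```

```bash
python3 - <<'E'
from h import *
T,S=cam("top"),cam("scene")
print(ctrl.get_obs()["tool_pos"],ctrl.get_obs()["contact_force"],ctrl.get_obs()["tool_rot"])
cv2.imwrite("pics/t3.png",T[0]);cv2.imwrite("pics/s3.png",S[0])
a=cv2.resize(T[0][174:234,254:314],(400,400),interpolation=2);b=cv2.resize(S[0][158:208,310:360],(400,400),interpolation=2)
e=cv2.resize(T[0][160:260,350:450],(200,200));f=cv2.resize(S[0][190:290,230:330],(200,200));z=np.zeros((200,400,3),np.uint8)
cv2.imwrite("pics/c3.png",np.vstack([np.hstack([a,b]),np.hstack([e,f,z])]))
E
```

```text
[ 0.53178675 -0.24836798  0.24196658] [-0.59432876  0.31267907 -0.63808732] [3.06682110e+00 6.72669964e-01 2.93585192e-03]
```

View pics/c3.png

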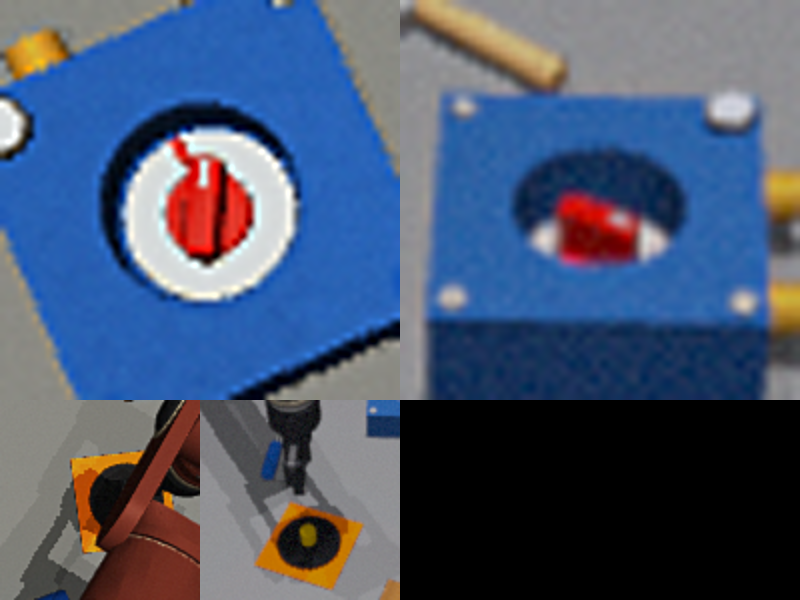

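Cover sits flat on the mat. In the top view the well shows the ring mark at about px (281,196.5) and the knob bar near image vertical, with its white pointer at about (284.7,200). Next is the bar yaw and a position check.

```bash
cat >> h.py <<'E'
def well(c,box=(254,314,174,234)):
    x0,x1,y0,y1=box; K=10
    im=cv2.resize(c[0][y0:y1,x0:x1],None,fx=K,fy=K,interpolation=cv2.INTER_CUBIC)
    f=lambda p:tuple(int(round(v)) for v in ((np.array(p)-(x0,y0)+.5)*K-.5))
    return im,f
E
python3 - <<'E'
from h import *
T=cam("top");im=T[0][174:234,254:314]
# ring: grey/white bright + enclosed red -> ellipse of hull
hs=cv2.cvtColor(im,cv2.COLOR_BGR2HSV)
w=((hs[...,1]<90)&(hs[...,2]>140)).astype(np.uint8);w[:12]=0;w[50:]=0;w[:,:14]=0;w[:,48:]=0
n,l,s,ce=cv2.connectedComponentsWithStats(w);i=1+s[1:,4].argmax()
h=cv2.convexHull(max(cv2.findContours((l==i).astype(np.uint8),0,2)[0],key=cv2.contourArea));el=cv2.fitEllipse(h)
p=np.array(el[0])+(254,174);ax=atz(T,p,.02);print("ring",p,el[1],ax.round(4))
r=((hs[...,1]>120)&((hs[...,0]<10)|(hs[...,0]>170))&(hs[...,2]>60)).astype(np.uint8)
print(hs[18:44,20:42,2])
print((hs[18:44,20:42,1]*r[18:44,20:42]))
big,f=well(T);o=np.array([.5435,.123,0])
for yaw,col in((0,(0,255,0)),(-10,(255,255,0))):
    a=np.radians(yaw);d=np.array([np.cos(a),np.sin(a),0]);e=np.array([-d[1],d[0],0])
    q=[f(proj(T,o+s*.021*d+t*.007*e+[0,0,.054])) for s,t in((1,1),(1,-1),(-1,-1),(-1,1))]
    cv2.polylines(big,[np.array(q)],True,col,1)
cv2.imwrite("pics/w1.png",big)
E
```

```text
ring [284.89892006 205.75130463] (24.972423553466797, 26.065027236938477) [0.5437 0.1236 0.02  ]
[[172  96  34  28  29  33  26  24  44  44  39  51  50  56  31  30  21  24
   49 132 191 188]
 [ 68  31  31  32  28  51  43 163 103 197 204 199 198 199 176  73  64  40
   16  20 131 192]
 [ 25  28  23  18  35 168 119 255 246 235 229 230 228 235 236 241 203 192
  111  41  18 121]
 [ 29  24  42 156 181 241 238 173 234 228 226 222 225 221 224 226 229 239
  185  87  50  14]
 [ 27  35 151 165 236 250 225 221 248 244 238 233 232 225 222 219 221 226
  231 245 136  74]
 [ 85 148 187 231 229 236 218 222 199 201 191 177 199 233 225 221 218 219
  223 229 242  61]
 [153 220 232 224 221 224 243 166 151 217 255 220 228 120 232 225 220 220
  218 221 233 245]
 [121 232 225 222 219 221 238 255 206 220 255 219 233  35 250 236 223 220
  218 220 223 235]
 [236 231 221 220 219 228 248 156 207 219 255 220 234  41 186 247 234 223
  221 218 219 224]
 [232 223 218 217 227 239 170 212 213 216 255 223 230  41 227 193 171 230
  222 217 219 223]
 [226 221 218 220 231 185 214 222 215 216 219 224 217  51 229 225 214 240
[... 3134 characters left out ...]
7 223   0 235 227 255   0   0
    0   0   0   0]
 [  0   0   0   0   0   0   0   0 250 255 253 237   0 255 143   0   0   0
    0   0   0   0]
 [  0   0   0   0   0   0   0   0   0   0   0   0   0   0   0   0   0   0
    0   0   0   0]
 [  0   0   0   0   0   0   0   0   0   0   0   0   0   0   0   0   0   0
    0   0   0   0]
 [  0   0   0   0   0   0   0   0   0   0   0   0   0   0   0   0   0   0
    0   0   0   0]
 [  0   0   0   0   0   0   0   0   0   0   0   0   0   0   0   0   0   0
    0   0   0   0]
 [  0   0   0   0   0   0   0   0   0   0   0   0   0   0   0   0   0   0
    0   0   0   0]
 [  0   0   0   0   0   0   0   0   0   0   0   0   0   0   0   0   0   0
    0   0   0   0]]
```

View pics/w1.png

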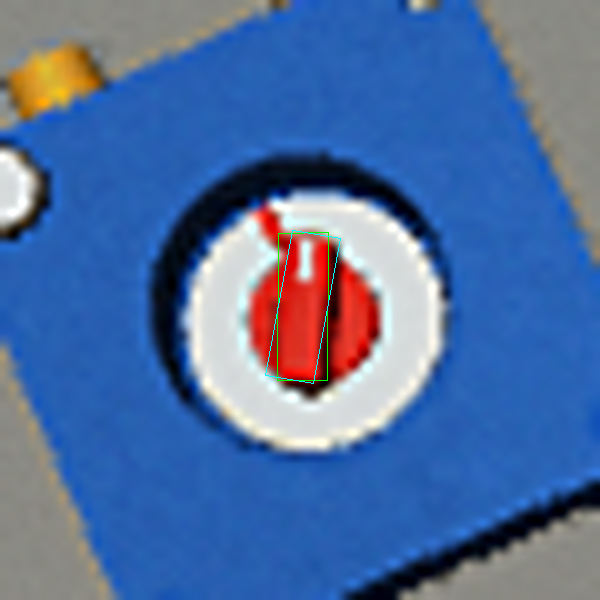

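Bar yaw is about -4°. I'll grip it at tool yaw 176°, which leaves joint 6 enough clockwise travel, so I rotate -2.64 rad first, above the mat.

{"name": "drive_tool", "arguments": {
  "rows": [
    [[0,0,-0.01],-0.08],
    [[0,0,0],-0.145],
    [[0,0,0],-0.145],
    [[0,0,0],-0.145],
    [[0,0,0],-0.145],
    [[0,0,0],-0.145],
    [[0,0,0],-0.145],
    [[0,0,0],-0.145],
    [[0,0,0],-0.145],
    [[0,0,0],-0.145]
  ],
  "jaw": 0.65
}}

```text
t: 9.35
tool_pos: [0.5305, -0.2476, 0.2477]
tool_rot: [-1.922, -2.479, 0.001]
contact_force: [0.9, -0.8, 0.7]
opening: 0.0296
grip_force: 0.0
```

{"name": "drive_tool", "arguments": {
  "rows": [
    [[0,0,0],-0.145],
    [[0,0,0],-0.145],
    [[0,0,0],-0.145],
    [[0,0,0],-0.145],
    [[0,0,0],-0.145],
    [[0,0,0],-0.145],
    [[0,0,0],-0.145],
    [[0,0,0],-0.145],
    [[0,0,0],-0.095],
    [[0,0,0],0]
  ]
}}

```text
t: 10.35
tool_pos: [0.5306, -0.2477, 0.248]
tool_rot: [-0.11, -3.136, -0.003]
contact_force: [-0.6, -0.4, -0.4]
opening: 0.0298
grip_force: 0.0
```

{"name": "drive_tool", "arguments": {
  "rows": [
    [[0.001,0.02,0],0],
    [[0.0015,0.036,0],0],
    [[0.0015,0.042,0],0],
    [[0.0015,0.044,0],0],
    [[0.0015,0.044,0],0],
    [[0.0015,0.044,0],0],
    [[0.0015,0.044,0],0],
    [[0.0015,0.042,0],0],
    [[0.0015,0.036,0],0],
    [[0.001,0.019,0],0]
  ]
}}

```text
t: 11.35
tool_pos: [0.542, 0.1265, 0.2496]
tool_rot: [-0.107, -3.138, -0.001]
contact_force: [1.3, -0.9, -1.1]
opening: 0.0301
grip_force: 0.0
```

{"name": "drive_tool", "arguments": {
  "rows": [
    [[0,0,0],0],
    [[0,0,0],0]
  ]
}}

```text
t: 11.55
tool_pos: [0.5426, 0.1235, 0.2497]
tool_rot: [-0.109, -3.138, 0.001]
contact_force: [-0.3, -0.2, 1.1]
opening: 0.0297
grip_force: 0.0
```

```bash
cat >> h.py <<'E'
from scipy.spatial.transform import Rotation as Ro
def st():
    o=ctrl.get_obs();x=Ro.from_rotvec(o["tool_rot"]).as_matrix()[:,0]
    print("t %.1f"%o["t"],"yaw %.2f"%np.degrees(np.arctan2(x[1],x[0])),"pos",np.round(o["tool_pos"],4),"F",np.round(o["contact_force"],1),"M",np.round(o["wrist_torque"],3),"op %.4f g %.0f q6 %.2f"%(o["opening"],o["grip_force"],o["q"][5]))
E
python3 -c "from h import *;st()"
```

```text
t 11.6 yaw 176.02 pos [0.5426 0.1235 0.2497] F [-0.3 -0.2  1.1] M [0.047 0.022 0.01 ] op 0.0297 g 0 q6 -1.41
```

{"name": "drive_tool", "arguments": {
  "rows": [
    [[-0.001,0,0.015],0],
    [[0,0,0.03],0],
    [[0,0,0.03],0],
    [[0,0,0.025],0],
    [[0,0,0.015],0],
    [[0,0,0.01],0],
    [[0,0,0.01],0],
    [[0,0,0.008],0],
    [[0,0,0],0],
    [[0,0,0],0]
  ]
}}

```text
t: 12.55
tool_pos: [0.5448, 0.1229, 0.108]
tool_rot: [0.109, 3.139, 0.0]
contact_force: [0.1, 0.6, -0.2]
opening: 0.0298
grip_force: 0.0
```

```bash
python3 -c "from h import *;st()"
```

```text
t 12.6 yaw 176.00 pos [0.5448 0.1229 0.108 ] F [ 0.1  0.6 -0.2] M [ 0.01  -0.014 -0.003] op 0.0298 g 0 q6 -1.41
```

{"name": "drive_tool", "arguments": {
  "rows": [
    [[0.001,0,0.002],0],
    [[0,0,0.001],0],
    [[0,0,0],0]
  ]
}}

```text
t: 12.85
tool_pos: [0.5434, 0.123, 0.1046]
tool_rot: [0.109, 3.139, 0.0]
contact_force: [0.2, -0.6, -0.6]
opening: 0.0299
grip_force: 0.0
```

{"name": "drive_tool", "arguments": {
  "rows": [
    [[0,0,0],0],
    [[0,0,0],0],
    [[0,0,0],0],
    [[0,0,0],0],
    [[0,0,0],0],
    [[0,0,0],0]
  ],
  "jaw": 1.0,
  "grip_force": 80
}}

```text
t: 13.45
tool_pos: [0.5435, 0.1228, 0.1048]
tool_rot: [0.109, 3.14, -0.001]
contact_force: [-3.4, -2.8, 5.7]
opening: 0.0123
grip_force: 78.4
```

```bash
python3 -c "from h import *;st()"
```

```text
t 13.4 yaw 176.01 pos [0.5435 0.1228 0.1048] F [-3.4 -2.8  5.7] M [-0.349  0.42   0.025] op 0.0123 g 78 q6 -1.41
```

Gripped (12.3 mm opening on the 14 mm bar). Turning clockwise in small steps while watching the moment.

{"name": "drive_tool", "arguments": {
  "rows": [
    [[0,0,0],0.04],
    [[0,0,0],0.05],
    [[0,0,0],0.05],
    [[0,0,0],0.05],
    [[0,0,0],0.05],
    [[0,0,0],0]
  ]
}}

```text
t: 14.05
tool_pos: [0.5435, 0.1227, 0.1048]
tool_rot: [0.486, 3.104, -0.001]
contact_force: [-2.9, -2.9, 6.1]
opening: 0.0124
grip_force: 78.5
```

```bash
python3 -c "from h import *;st()"
```

```text
t 14.1 yaw 162.20 pos [0.5435 0.1227 0.1048] F [-2.9 -2.9  6.1] M [-0.427  0.438 -0.109] op 0.0124 g 79 q6 -1.17
```

{"name": "drive_tool", "arguments": {
  "rows": [
    [[0,0,0],0.03],
    [[0,0,0],0.03],
    [[0,0,0],0]
  ]
}}

```text
t: 14.35
tool_pos: [0.5435, 0.1227, 0.1048]
tool_rot: [0.578, 3.088, -0.001]
contact_force: [-1.9, -1.7, 5.8]
opening: 0.0123
grip_force: 78.5
```

```bash
python3 -c "from h import *;st()"
```

```text
t 14.3 yaw 158.78 pos [0.5435 0.1227 0.1048] F [-1.9 -1.7  5.8] M [-0.463  0.391 -0.069] op 0.0123 g 79 q6 -1.11
```

{"name": "drive_tool", "arguments": {
  "rows": [
    [[0,0,0],0.03],
    [[0,0,0],0.03],
    [[0,0,0],0]
  ]
}}

```text
t: 14.65
tool_pos: [0.5434, 0.1226, 0.1048]
tool_rot: [0.671, 3.069, -0.001]
contact_force: [-3.5, -2.9, 5.6]
opening: 0.0124
grip_force: 78.6
```

```bash
python3 -c "from h import *;st()"
```

```text
t 14.7 yaw 155.34 pos [0.5434 0.1226 0.1048] F [-3.5 -2.9  5.6] M [-0.545  0.5   -0.104] op 0.0124 g 79 q6 -1.05
```

{"name": "drive_tool", "arguments": {
  "rows": [
    [[0,0,0],0.03],
    [[0,0,0],0.03],
    [[0,0,0],0]
  ]
}}

```text
t: 14.95
tool_pos: [0.5434, 0.1226, 0.1048]
tool_rot: [0.762, 3.048, -0.001]
contact_force: [-3.0, -2.2, 5.7]
opening: 0.0127
grip_force: 78.6
```

```bash
python3 -c "from h import *;st()"
```

```text
t 14.9 yaw 151.91 pos [0.5434 0.1226 0.1048] F [-3.  -2.2  5.7] M [-0.536  0.44  -0.091] op 0.0127 g 79 q6 -0.99
```

{"name": "drive_tool", "arguments": {
  "rows": [
    [[0,0,0],0.03],
    [[0,0,0],0.03],
    [[0,0,0],0]
  ]
}}

```text
t: 15.25
tool_pos: [0.5434, 0.1226, 0.1048]
tool_rot: [0.854, 3.023, -0.001]
contact_force: [-2.1, -2.6, 5.2]
opening: 0.0124
grip_force: 78.6
```

```bash
python3 -c "from h import *;st()"
```

```text
t 15.2 yaw 148.47 pos [0.5434 0.1226 0.1048] F [-2.1 -2.6  5.2] M [-0.492  0.463 -0.001] op 0.0124 g 79 q6 -0.93
```

{"name": "drive_tool", "arguments": {
  "rows": [
    [[0,0,0],0.03],
    [[0,0,0],0.03],
    [[0,0,0],0]
  ]
}}

```text
t: 15.55
tool_pos: [0.5434, 0.1225, 0.1048]
tool_rot: [0.944, 2.996, -0.002]
contact_force: [-3.0, -2.8, 4.8]
opening: 0.0125
grip_force: 78.6
```

```bash
python3 -c "from h import *;st()"
```

```text
t 15.6 yaw 145.03 pos [0.5434 0.1225 0.1048] F [-3.  -2.8  4.8] M [-0.502  0.487 -0.024] op 0.0125 g 79 q6 -0.87
```

{"name": "drive_tool", "arguments": {
  "rows": [
    [[0,0,0],0.03],
    [[0,0,0],0.03],
    [[0,0,0],0]
  ]
}}

```text
t: 15.85
tool_pos: [0.5434, 0.1225, 0.1048]
tool_rot: [1.033, 2.967, -0.002]
contact_force: [-3.2, -3.0, 5.4]
opening: 0.0125
grip_force: 78.6
```

```bash
python3 -c "from h import *;st()"
```

```text
t 15.8 yaw 141.59 pos [0.5434 0.1225 0.1048] F [-3.2 -3.   5.4] M [-0.457  0.481 -0.019] op 0.0125 g 79 q6 -0.81
```

{"name": "drive_tool", "arguments": {
  "rows": [
    [[0,0,0],0.03],
    [[0,0,0],0.03],
    [[0,0,0],0]
  ]
}}

```text
t: 16.15
tool_pos: [0.5434, 0.1225, 0.1048]
tool_rot: [1.122, 2.934, -0.002]
contact_force: [-2.7, -3.9, 5.3]
opening: 0.0127
grip_force: 78.6
```

```bash
python3 -c "from h import *;st()"
```

```text
t 16.1 yaw 138.15 pos [0.5434 0.1225 0.1048] F [-2.7 -3.9  5.3] M [-0.555  0.54  -0.048] op 0.0127 g 79 q6 -0.75
```

{"name": "drive_tool", "arguments": {
  "rows": [
    [[0,0,0],0.03],
    [[0,0,0],0.03],
    [[0,0,0],0]
  ]
}}

```text
t: 16.45
tool_pos: [0.5434, 0.1225, 0.1048]
tool_rot: [1.209, 2.899, -0.002]
contact_force: [-2.4, -2.8, 5.3]
opening: 0.0123
grip_force: 78.6
```

```bash
python3 -c "
from h import *;st()
S=cam('scene');T=cam('top');o=S[0][158:208,310:360];cv2.imwrite('pics/w2.png',np.hstack([cv2.resize(x,(400,400),interpolation=2) for x in (T[0][174:234,254:314],o)]))"
```

```text
t 16.4 yaw 134.72 pos [0.5434 0.1225 0.1048] F [-2.4 -2.8  5.3] M [-0.564  0.503 -0.026] op 0.0123 g 79 q6 -0.69
```

{"name": "drive_tool", "arguments": {
  "rows": [
    [[0,0,0],0.03],
    [[0,0,0],0.03],
    [[0,0,0],0]
  ]
}}

```text
t: 16.85
tool_pos: [0.5434, 0.1225, 0.1048]
tool_rot: [1.296, 2.862, -0.002]
contact_force: [-2.7, -3.3, 6.0]
opening: 0.0124
grip_force: 78.6
```

```bash
python3 -c "from h import *;st()"
```

```text
t 16.9 yaw 131.28 pos [0.5434 0.1225 0.1048] F [-2.7 -3.3  6. ] M [-0.567  0.551 -0.037] op 0.0124 g 79 q6 -0.63
```

{"name": "drive_tool", "arguments": {
  "rows": [
    [[0,0,0],0.03],
    [[0,0,0],0.03],
    [[0,0,0],0]
  ]
}}

```text
t: 17.15
tool_pos: [0.5433, 0.1224, 0.1048]
tool_rot: [1.381, 2.822, -0.002]
contact_force: [-3.2, -3.3, 6.3]
opening: 0.0121
grip_force: 78.6
```

```bash
python3 -c "from h import *;st()"
```

```text
t 17.1 yaw 127.85 pos [0.5433 0.1224 0.1048] F [-3.2 -3.3  6.3] M [-0.651  0.542  0.003] op 0.0121 g 79 q6 -0.57
```

{"name": "drive_tool", "arguments": {
  "rows": [
    [[0,0,0],0.03],
    [[0,0,0],0.02],
    [[0,0,0],0]
  ]
}}

```text
t: 17.45
tool_pos: [0.5433, 0.1225, 0.1048]
tool_rot: [1.451, 2.786, -0.002]
contact_force: [-2.8, -4.2, 5.2]
opening: 0.0123
grip_force: 78.6
```

```bash
python3 -c "from h import *;st();print(ctrl.get_obs()['effort'].round(3))"
```

```text
t 17.4 yaw 124.99 pos [0.5433 0.1225 0.1048] F [-2.8 -4.2  5.2] M [-0.616  0.616 -0.053] op 0.0123 g 79 q6 -0.52
[ 1.6110e+00 -3.3321e+01 -3.0548e+01  8.0500e-01 -9.7800e-01  2.9000e-02]
```

{"name": "drive_tool", "arguments": {
  "rows": [
    [[0,0,0],0.03],
    [[0,0,0],0.02],
    [[0,0,0],0]
  ]
}}

```text
t: 17.75
tool_pos: [0.5433, 0.1224, 0.1048]
tool_rot: [1.52, 2.749, -0.002]
contact_force: [-2.8, -3.7, 7.1]
opening: 0.0123
grip_force: 78.7
```

```bash
python3 -c "from h import *;st();print(ctrl.get_obs()['effort'].round(3))"
```

```text
t 17.8 yaw 122.12 pos [0.5433 0.1224 0.1048] F [-2.8 -3.7  7.1] M [-0.596  0.516 -0.047] op 0.0123 g 79 q6 -0.47
[ 1.6320e+00 -3.3296e+01 -3.0564e+01  8.1900e-01 -1.0000e+00  2.9000e-02]
```

View pics/w2.png

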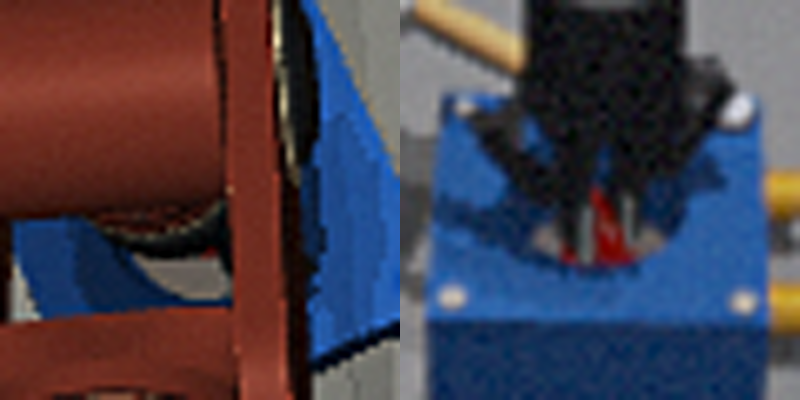

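Fingers hold the bar (crop right, ~(600,225)); the ring itself is hidden. Joint 6 effort is still tiny, so this is free travel; continuing.

{"name": "drive_tool", "arguments": {
  "rows": [
    [[0,0,0],0.03],
    [[0,0,0],0.02],
    [[0,0,0],0]
  ]
}}

```text
t: 18.05
tool_pos: [0.5433, 0.1224, 0.1048]
tool_rot: [1.588, 2.71, -0.002]
contact_force: [-2.9, -3.5, 6.7]
opening: 0.0119
grip_force: 78.7
```

```bash
python3 -c "from h import *;st();print(ctrl.get_obs()['effort'].round(3))"
```

```text
t 18.1 yaw 119.26 pos [0.5433 0.1224 0.1048] F [-2.9 -3.5  6.7] M [-0.635  0.539  0.039] op 0.0119 g 79 q6 -0.42
[ 1.6520e+00 -3.3271e+01 -3.0579e+01  8.3200e-01 -1.0230e+00  2.9000e-02]
```

{"name": "drive_tool", "arguments": {
  "rows": [
    [[0,0,0],0.03],
    [[0,0,0],0.02],
    [[0,0,0],0]
  ]
}}

```text
t: 18.35
tool_pos: [0.5433, 0.1224, 0.1048]
tool_rot: [1.656, 2.67, -0.002]
contact_force: [-3.1, -3.0, 6.3]
opening: 0.0123
grip_force: 78.7
```

```bash
python3 -c "from h import *;st();print(ctrl.get_obs()['effort'].round(3))"
```

```text
t 18.4 yaw 116.40 pos [0.5433 0.1224 0.1048] F [-3.1 -3.   6.3] M [-0.676  0.571 -0.037] op 0.0123 g 79 q6 -0.37
[ 1.6720e+00 -3.3245e+01 -3.0596e+01  8.4400e-01 -1.0470e+00  2.9000e-02]
```

{"name": "drive_tool", "arguments": {
  "rows": [
    [[0,0,0],0.03],
    [[0,0,0],0.02],
    [[0,0,0],0]
  ]
}}

```text
t: 18.65
tool_pos: [0.5433, 0.1224, 0.1048]
tool_rot: [1.722, 2.628, -0.002]
contact_force: [-3.1, -3.8, 6.3]
opening: 0.0123
grip_force: 78.7
```

```bash
python3 -c "from h import *;st();print(ctrl.get_obs()['effort'].round(3))"
```

```text
t 18.6 yaw 113.53 pos [0.5433 0.1224 0.1048] F [-3.1 -3.8  6.3] M [-0.661  0.582 -0.021] op 0.0123 g 79 q6 -0.32
[ 1.6860e+00 -3.3220e+01 -3.0612e+01  8.5400e-01 -1.0710e+00  2.9000e-02]
```

{"name": "drive_tool", "arguments": {
  "rows": [
    [[0,0,0],0.03],
    [[0,0,0],0.02],
    [[0,0,0],0]
  ]
}}

```text
t: 18.95
tool_pos: [0.5432, 0.1224, 0.1048]
tool_rot: [1.787, 2.584, -0.003]
contact_force: [-3.8, -4.0, 6.9]
opening: 0.0125
grip_force: 78.7
```

```bash
python3 -c "from h import *;st();print(ctrl.get_obs()['effort'].round(3))"
```

```text
t 18.9 yaw 110.67 pos [0.5432 0.1224 0.1048] F [-3.8 -4.   6.9] M [-0.728  0.644 -0.053] op 0.0125 g 79 q6 -0.27
[ 1.7000e+00 -3.3193e+01 -3.0629e+01  8.6400e-01 -1.0960e+00  2.9000e-02]
```

{"name": "drive_tool", "arguments": {
  "rows": [
    [[0,0,0],0.025],
    [[0,0,0],0.025]
  ]
}}

```text
t: 19.15
tool_pos: [0.5432, 0.1224, 0.1048]
tool_rot: [1.85, 2.539, -0.003]
contact_force: [-3.8, -3.8, 7.0]
opening: 0.0123
grip_force: 78.8
```

```bash
python3 -c "from h import *;st();print(ctrl.get_obs()['effort'].round(3))"
```

```text
t 19.1 yaw 107.84 pos [0.5432 0.1224 0.1048] F [-3.8 -3.8  7. ] M [-0.653  0.617  0.382] op 0.0123 g 79 q6 -0.22
[  1.114 -33.174 -30.639   1.023  -1.109   0.226]
```

{"name": "drive_tool", "arguments": {
  "rows": [
    [[0,0,0],0.025],
    [[0,0,0],0.025]
  ]
}}

```text
t: 19.35
tool_pos: [0.5432, 0.1224, 0.1048]
tool_rot: [1.912, 2.492, -0.003]
contact_force: [-3.8, -3.5, 7.4]
opening: 0.0125
grip_force: 78.8
```

```bash
python3 -c "
from h import *;st();print(ctrl.get_obs()['effort'].round(3))
S=cam('scene');a=cv2.imread('pics/s3.png');cv2.imwrite('pics/w3.png',np.hstack([cv2.resize(x[158:208,310:360],(400,400),interpolation=2) for x in (a,S[0])]))"
```

```text
t 19.4 yaw 104.99 pos [0.5432 0.1224 0.1048] F [-3.8 -3.5  7.4] M [-0.652  0.639  0.452] op 0.0125 g 79 q6 -0.17
[  1.163 -33.152 -30.655   1.052  -1.133   0.236]
```

View pics/w3.png

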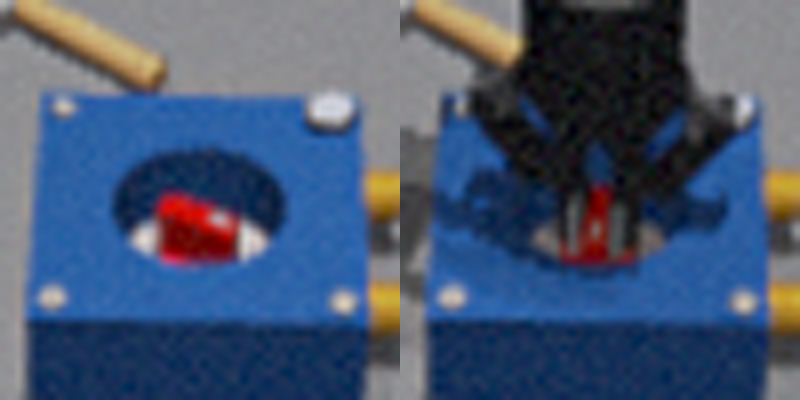

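{"name": "drive_tool", "arguments": {
  "rows": [
    [[0,0,0],0]
  ]
}}

```text
t: 19.5
tool_pos: [0.5432, 0.1224, 0.1048]
tool_rot: [1.912, 2.492, -0.003]
contact_force: [-2.5, -3.3, 6.9]
opening: 0.0123
grip_force: 78.8
```

```bash
python3 -c "from h import *;st();print(ctrl.get_obs()['effort'].round(3))"
```

```text
t 19.5 yaw 105.02 pos [0.5432 0.1224 0.1048] F [-2.5 -3.3  6.9] M [-0.671  0.646  0.277] op 0.0123 g 79 q6 -0.17
[  1.346 -33.154 -30.652   1.008  -1.131   0.321]
```

Stiff onset lies between yaw 110.7° and 107.8° (paused effort 0.03 to 0.32). Now at 105.0°, so 0.10 rad more makes about 10° of ring turn.

{"name": "drive_tool", "arguments": {
  "rows": [
    [[0,0,0],0.025],
    [[0,0,0],0.025],
    [[0,0,0],0.025],
    [[0,0,0],0.025],
    [[0,0,0],0],
    [[0,0,0],0],
    [[0,0,0],0]
  ]
}}

```text
t: 20.2
tool_pos: [0.5432, 0.1224, 0.1048]
tool_rot: [2.034, 2.394, -0.003]
contact_force: [-3.8, -4.3, 6.4]
opening: 0.0121
grip_force: 78.8
```

```bash
python3 -c "from h import *;st();print(ctrl.get_obs()['effort'].round(3))"
```

```text
t 20.2 yaw 99.30 pos [0.5432 0.1224 0.1048] F [-3.8 -4.3  6.4] M [-0.673  0.712  0.359] op 0.0121 g 79 q6 -0.07
[  1.294 -33.1   -30.687   1.031  -1.181   0.346]
```

{"name": "drive_tool", "arguments": {
  "rows": [
    [[0,0,0],0],
    [[0,0,0],0],
    [[0,0,0],0],
    [[0,0,-0.01],0],
    [[0,0,-0.02],0],
    [[0,0,-0.03],0],
    [[0,0,-0.04],0],
    [[0,0,-0.03],0],
    [[0,0,-0.01],0],
    [[0,0,0],0]
  ],
  "jaw": 0.65,
  "grip_force": 40
}}

```text
t: 21.2
tool_pos: [0.5442, 0.1231, 0.2467]
tool_rot: [2.034, 2.391, 0.005]
contact_force: [0.5, 0.1, 0.0]
opening: 0.0301
grip_force: 0.0
```

{"name": "drive_tool", "arguments": {
  "rows": [
    [[-0.02,-0.004,0],0],
    [[-0.036,-0.007,0],0],
    [[-0.042,-0.008,0],0],
    [[-0.042,-0.008,0],0],
    [[-0.042,-0.008,0],0],
    [[-0.042,-0.008,0],0],
    [[-0.042,-0.008,0],0],
    [[-0.042,-0.008,0],0],
    [[-0.036,-0.007,0],0],
    [[-0.02,-0.005,0],0]
  ]
}}

```text
t: 22.2
tool_pos: [0.5302, -0.2499, 0.2413]
tool_rot: [-2.036, -2.387, 0.002]
contact_force: [0.1, 0.9, -0.1]
opening: 0.0303
grip_force: 0.0
```

```bash
python3 - <<'E'
from h import *
st();T=cam("top");S=cam("scene");cv2.imwrite("pics/t4.png",T[0]);cv2.imwrite("pics/s4.png",S[0])
A=cv2.imread("pics/t3.png")
def mark(im):
    # mean dir of saturated-red pixels between r=8 and 13 px of ring centre, weighted by redness
    b=cv2.resize(im[174:234,254:314],None,fx=8,fy=8,interpolation=2).astype(float)
    y,x=np.mgrid[0:480,0:480];X=(x+.5)/8-.5+254;Y=(y+.5)/8-.5+174
    c=np.array([284.9,205.75]);r=np.hypot(X-c[0],Y-c[1])
    w=np.clip(b[...,2]-(b[...,0]+b[...,1])/2-60,0,None)*((r>9.6)&(r<12.8))
    px=((X*w).sum()/w.sum(),(Y*w).sum()/w.sum());p=atz(T,px,.02);d=p[:2]-atz(T,c,.02)[:2]
    return np.round(px,2),p.round(4),round(np.degrees(np.arctan2(d[1],d[0])),1),round(np.linalg.norm(d),4)
print(mark(A));print(mark(T[0]))
cv2.imwrite("pics/c4.png",np.hstack([cv2.resize(i[174:234,254:314],(400,400),interpolation=2) for i in(A,T[0])]))
E
```

```text
t 22.2 yaw 99.09 pos [ 0.5302 -0.2499  0.2413] F [ 0.1  0.9 -0.1] M [-0.014  0.021 -0.041] op 0.0303 g 0 q6 -0.73
(array([280.42, 195.8 ]), array([0.5731, 0.1369, 0.02  ]), np.float64(24.4), np.float64(0.0323))
(array([282.33, 195.12]), array([0.575 , 0.1314, 0.02  ]), np.float64(13.9), np.float64(0.0323))
```

View pics/c4.png

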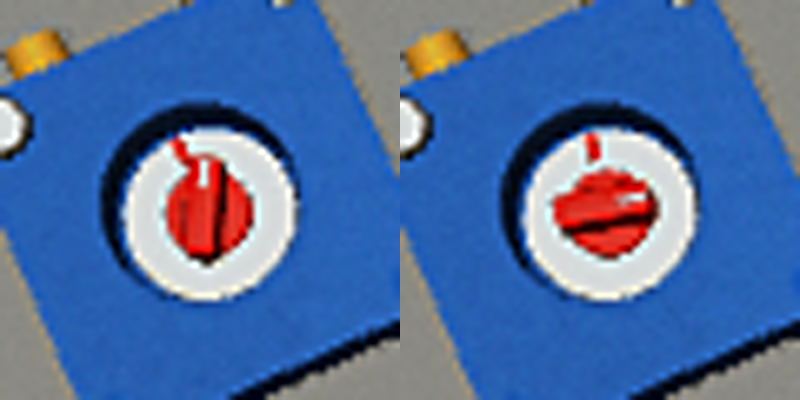

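The mark moved from (280.4,195.8) to (282.3,195.1), a 10.5° ring turn, on target. Now back to the cover.

{"name": "drive_tool", "arguments": {
  "rows": [
    [[0,0,0],0],
    [[0,0,0],0],
    [[0,0,0],0]
  ],
  "jaw": 0.3
}}

```text
t: 22.6
tool_pos: [0.5316, -0.2465, 0.2438]
tool_rot: [-2.033, -2.394, -0.0]
contact_force: [0.0, -0.0, -0.3]
opening: 0.0595
grip_force: 0.0
```

```bash
python3 - <<'E'
from h import *
st();S=cam("scene")
hs=cv2.cvtColor(S[0],cv2.COLOR_BGR2HSV);m=cv2.inRange(hs,(22,100,50),(35,255,255));m[:225]=0;m[300:]=0;m[:,:250]=0;m[:,320:]=0
n,l,s,ce=cv2.connectedComponentsWithStats(m);i=1+s[1:,4].argmax();print(ce[i],s[i],proj(S,[.5318,-.2484,.0285]),proj(S,[.5318,-.2484,.044]),proj(S,[.5318,-.2484,.014]))
E
```

```text
t 22.6 yaw 99.31 pos [ 0.5316 -0.2465  0.2438] F [ 0.  -0.  -0.3] M [ 0.013 -0.036  0.053] op 0.0595 g 0 q6 -0.72
[283.54320988 257.14814815] [280 252   9  11  81] [283.47645067 257.13439162] [283.11908116 254.29765193] [283.80535436 259.7451743 ]
```

{"name": "drive_tool", "arguments": {
  "rows": [
    [[-0.002,0,0.02],0],
    [[0,0,0.03],0],
    [[0,0,0.03],0],
    [[0,0,0.03],0],
    [[0,0,0.015],0],
    [[0,0,0.012],0],
    [[0,0,0.008],0],
    [[0,0,0.005],0],
    [[0,0,0],0],
    [[0,0,0],0]
  ]
}}

```text
t: 23.65
tool_pos: [0.5325, -0.2501, 0.0954]
tool_rot: [2.034, 2.392, 0.0]
contact_force: [0.8, -0.5, -0.2]
opening: 0.0596
grip_force: 0.0
```

{"name": "drive_tool", "arguments": {
  "rows": [
    [[0.0015,-0.0005,0.0025],0],
    [[0,0,0],0],
    [[0,0,0],0]
  ]
}}

```text
t: 23.95
tool_pos: [0.5312, -0.2483, 0.0921]
tool_rot: [2.035, 2.393, 0.0]
contact_force: [-1.0, 0.3, 0.1]
opening: 0.0596
grip_force: 0.0
```

{"name": "drive_tool", "arguments": {
  "rows": [
    [[0,0,0],0],
    [[0,0,0],0],
    [[0,0,0],0],
    [[0,0,0],0],
    [[0,0,0],0],
    [[0,0,0],0],
    [[0,0,0],0]
  ],
  "jaw": 0.85,
  "grip_force": 40
}}

```text
t: 24.65
tool_pos: [0.5314, -0.2485, 0.0922]
tool_rot: [2.035, 2.392, 0.0]
contact_force: [1.3, 0.1, 2.0]
opening: 0.025
grip_force: 39.7
```

{"name": "drive_tool", "arguments": {
  "rows": [
    [[0,0,-0.005],0],
    [[0,0,-0.01],0],
    [[0,0,-0.025],0],
    [[0,0,-0.03],0],
    [[0,0,-0.03],0],
    [[0,0,-0.03],0],
    [[0,0,-0.02],0],
    [[0,0,0],0],
    [[0,0,0],0]
  ]
}}

```text
t: 25.55
tool_pos: [0.531, -0.2482, 0.2417]
tool_rot: [-2.036, -2.393, 0.0]
contact_force: [-1.2, 0.4, -1.0]
opening: 0.0248
grip_force: 39.5
```

{"name": "drive_tool", "arguments": {
  "rows": [
    [[0.02,0.004,0],0],
    [[0.036,0.007,0],0],
    [[0.042,0.008,0],0],
    [[0.042,0.0085,0],0],
    [[0.042,0.0085,0],0],
    [[0.042,0.0085,0],0],
    [[0.042,0.008,0],0],
    [[0.042,0.008,0],0],
    [[0.036,0.007,0],0],
    [[0.02,0.0045,0],0]
  ]
}}

```text
t: 26.55
tool_pos: [0.5423, 0.125, 0.2391]
tool_rot: [-2.03, -2.393, 0.004]
contact_force: [0.9, -0.1, -1.8]
opening: 0.0247
grip_force: 39.5
```

{"name": "drive_tool", "arguments": {
  "rows": [
    [[0,0,0.015],0],
    [[0,0,0.025],0],
    [[0,0,0.025],0],
    [[0,0,0.015],0],
    [[0,0,0.005],0],
    [[0,0,0],0],
    [[0,0,0],0],
    [[0,0,0],0]
  ]
}}

```text
t: 27.35
tool_pos: [0.5449, 0.1225, 0.1585]
tool_rot: [2.035, 2.391, 0.003]
contact_force: [-0.2, 0.7, -1.5]
opening: 0.0249
grip_force: 39.5
```

```bash
python3 -c "from h import *;st()"
```

```text
t 27.4 yaw 99.21 pos [0.5449 0.1225 0.1585] F [-0.2  0.7 -1.5] M [0.054 0.039 0.026] op 0.0249 g 39 q6 -0.07
```

{"name": "drive_tool", "arguments": {
  "rows": [
    [[0.0006,-0.0013,0],0],
    [[0,0,0.005],0],
    [[0,0,0.003],0],
    [[0,0,0],0],
    [[0,0,0],0]
  ]
}}

```text
t: 27.85
tool_pos: [0.5424, 0.1229, 0.1486]
tool_rot: [-2.035, -2.393, 0.001]
contact_force: [-0.1, -0.0, -0.3]
opening: 0.0247
grip_force: 39.5
```

{"name": "drive_tool", "arguments": {
  "rows": [
    [[0,0,0.002],0],
    [[0,0,0.001],0],
    [[0,0,0],0]
  ]
}}

```text
t: 28.15
tool_pos: [0.5424, 0.1229, 0.1457]
tool_rot: [-2.035, -2.393, 0.0]
contact_force: [0.1, -0.2, -1.9]
opening: 0.0246
grip_force: 39.5
```

{"name": "drive_tool", "arguments": {
  "rows": [
    [[0.0003,0.001,0.001],0],
    [[0,0,0.001],0],
    [[0,0,0.0003],0],
    [[0,0,0],0]
  ]
}}

```text
t: 28.55
tool_pos: [0.5437, 0.1234, 0.1442]
tool_rot: [2.035, 2.393, 0.001]
contact_force: [-1.5, 0.5, 2.5]
opening: 0.0247
grip_force: 39.9
```

Seated at the expected height with slight contact. Releasing and retreating.

{"name": "drive_tool", "arguments": {
  "rows": [
    [[0,0,0],0],
    [[0,0,0],0],
    [[0,0,0],0],
    [[0,0,0],0],
    [[0,0,-0.01],0],
    [[0,0,-0.03],0],
    [[0,0,-0.04],0],
    [[0,0,-0.04],0],
    [[0,0,-0.02],0],
    [[0,0,0],0]
  ],
  "jaw": 0.3
}}

```text
t: 29.55
tool_pos: [0.5453, 0.1236, 0.2894]
tool_rot: [2.031, 2.388, 0.011]
contact_force: [0.4, -0.6, 0.0]
opening: 0.0597
grip_force: 0.0
```

{"name": "drive_tool", "arguments": {
  "rows": [
    [[-0.02,-0.004,0],0],
    [[-0.036,-0.007,0],0],
    [[-0.042,-0.008,0],0],
    [[-0.042,-0.008,0],0],
    [[-0.042,-0.008,0],0],
    [[-0.042,-0.008,0],0],
    [[-0.036,-0.007,0],0],
    [[-0.02,-0.005,0],0],
    [[0,0,0],0],
    [[0,0,0],0]
  ]
}}

```text
t: 30.55
tool_pos: [0.5336, -0.1617, 0.2824]
tool_rot: [-2.035, -2.39, 0.0]
contact_force: [-0.3, 0.6, 0.0]
opening: 0.0599
grip_force: 0.0
```

```bash
python3 - <<'E'
from h import *
st();T,S=cam("top"),cam("scene");A,B=cv2.imread("pics/top0.png"),cv2.imread("pics/scene0.png")
print("diff in box crops",np.abs(T[0][155:255,235:335].astype(int)-A[155:255,235:335]).mean(),np.abs(S[0][140:240,285:385].astype(int)-B[140:240,285:385]).mean())
cv2.imwrite("pics/c5.png",np.hstack([cv2.resize(T[0][155:255,235:335],(400,400),interpolation=2),cv2.resize(S[0][140:240,285:385],(400,400),interpolation=2)]))
E
```

```text
t 30.6 yaw 99.18 pos [ 0.5336 -0.1617  0.2824] F [-0.3  0.6  0. ] M [ 0.019 -0.006 -0.002] op 0.0599 g 0 q6 -0.59
diff in box crops 10.605533333333334 19.696266666666666
```

View pics/c5.png

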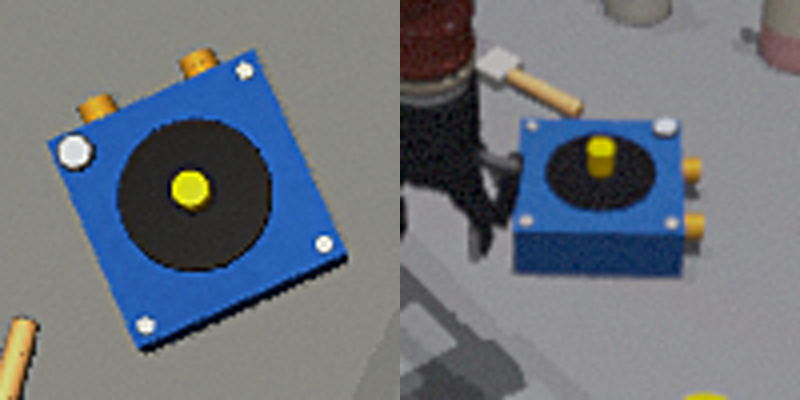

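The cover looks flat and centred (post at crop (190,189) and (600,150)), with a slight shift against the start. I'll quantify it to rule out a lifted edge.

```bash
python3 - <<'E'
from h import *
T,S=cam("top"),cam("scene")
def post(im,n):
    m=cv2.inRange(cv2.cvtColor(im,cv2.COLOR_BGR2HSV),(22,120,60),(35,255,255));k,l,s,ce=cv2.connectedComponentsWithStats(m)
    return min((ce[i] for i in range(1,k) if s[i,4]>15),key=lambda c:np.linalg.norm(c-n))
def disc(im,n):
    x,y=n;w=im[y-28:y+28,x-28:x+28];g=(w.max(2)<60).astype(np.uint8);k,l,s,ce=cv2.connectedComponentsWithStats(cv2.morphologyEx(g,2,np.ones((3,3))))
    i=min((i for i in range(1,k) if s[i,4]>100),key=lambda i:np.linalg.norm(ce[i]-28));h=cv2.convexHull(max(cv2.findContours((l==i).astype(np.uint8),0,2)[0],key=cv2.contourArea))
    e=cv2.fitEllipse(h);return np.array(e[0])+(x-28,y-28),e[1]
for t,s in((cv2.imread("pics/top0.png"),cv2.imread("pics/scene0.png")),(T[0],S[0])):
    print("post",tri(T,post(t,(283,203)),S,post(s,(335,180))))
    a,b=disc(t,(283,204)),disc(s,(335,183));print("disc",a,b,tri(T,a[0],S,b[0]))
E
```

```text
post (array([0.54384316, 0.12411518, 0.08326597]), np.float64(0.0002958024278341899))
disc (array([283.36599541, 204.25662231]), (37.78300094604492, 38.316078186035156)) (array([334.34806442, 182.54689598]), (18.088359832763672, 26.300233840942383)) (array([0.54327319, 0.12410786, 0.06056842]), np.float64(0.0021921159531476456))
post (array([0.54617095, 0.12406493, 0.08209272]), np.float64(0.00030956784952327335))
disc (array([283.40770721, 203.49750519]), (37.45667266845703, 38.183631896972656)) (array([334.86986351, 182.734272  ]), (18.518238067626953, 26.470115661621094)) (array([0.54546995, 0.12404228, 0.06050394]), np.float64(0.0022843707950838555))
```

Height is unchanged (60.5 mm against 60.6 mm), with no tilt and a 2.2 mm sideways shift that is within the well's play. Handing in.

```bash
python3 -c "from h import *;print(ctrl.finish_job())"
```

```text
the job is handed in; nothing more can be done
None
```

The job is done and handed in: the knob was nipped up about 10.5° past the point where it went stiff (by the ring mark), and the cover is back in its well, flat, fully home and let go, at about 31 s of the 72 s allowed.

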